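# Set the purge-gas restrictor and zero the needle valve

## Task

Set up the purge gas: first slide the black restrictor grip along its track until its white line stands at the red index mark. Then turn the red valve wheel by its black crank handle clockwise (seen from above) until it is fully closed against its stop, and open it again exactly two full turns from the stop. Finish still gripping the crank handle between the fingers, with the wheel at rest at that two-turn setting (do not let go), and leave the slide on its mark and the other things where they stand.

Things in the scene. Friction and masses are not known exactly. Their poses are not given: they have to be found in the camera images.
- valve_base: needle valve on an aluminium foot plate 80 x 80 x 10 mm, fixed; origin: centre of the plate's underside, straight below the wheel's axis; z up. It stands between two fixed instruments about 0.5 m tall: the left one fills x > 0.55 for y > 0.13 (fittings on its front reach x = 0.53), the right one x > 0.51 for y < -0.20 and x > 0.58 for y < -0.13; keep the arm in front of and between them
- wheel_axis (a point): point on the vertical axis of the red wheel, 107 mm above the worktop: the height of the middle of the crank handle. Wheel: level, rim centre line radius 42 mm, rim bar 12 mm thick, rim from 68 to 80 mm above the worktop, hub no higher than 82 mm
- valve (a joint): angle of the wheel in rad (axis vertical): 0 = fully closed on its hard stop, grows as it is opened, counter-clockwise seen from above; clockwise closes. One full turn is 6.283, the whole travel 3 turns. It stays where it is left; turning it takes about 1.5 to 2.5 N at the crank handle
- crank_handle: black upright crank handle on the red wheel, 20 mm in diameter and 45 mm tall, its top 128 mm above the worktop, its axis 42 mm from the wheel's axis. It spins freely on its own pin, so that fingers that grip it from above can carry it round in circles without turning themselves. Origin: on its axis at its lower end, 83 mm above the worktop
- crank_grip (a point): point on the crank handle's axis at mid height, 107 mm above the worktop, where to grip it
- slide_base: aluminium track 40 x 140 x 14 mm of the restrictor slide, fixed to the worktop; origin: centre of its underside, z up, the grip runs along its y axis; black scale ticks every 10 mm along one edge
- slide (a joint): position of the slide grip along the track in m: 0 to 0.09, growing towards the track's +y; the middle of the track is 0.045. It moves with about 1.5 N plus damping (3 N per m/s) and stays where it is left
- slide_mid (a point): middle of the black slide grip, a block 28 mm across the track, 20 mm along it and 40 mm tall (from 15 to 55 mm above the worktop), with a white line across the middle of its top; this point is 41 mm above the worktop, on the block's vertical centre line
- index: red index clip, fixed beside the track on its far side, 12 mm wide along the track and 18 mm tall; origin: on the centre line of the track, level with the worktop, exactly where the white line must stand; its y axis runs along the track
- index_tip (a point): tip of the red index's 2.5 mm wide pointer, 15.5 mm from the track's centre line, 16 mm above the worktop: the slide grip's white line must be level with it along the track
- blue_bottle: small clear bottle with a blue cap, 44 mm in diameter, 89 mm tall, loose bystander behind the valve; origin at its underside
- timer: white lab timer 44 x 64 x 22 mm, loose bystander at the right, near the calculator; origin at its underside
- calculator: desk calculator 124 x 73 x 14 mm, loose bystander at the right; origin at its underside
- spanner: steel spanner 156 x 23 x 6 mm, loose bystander lying to the left of the slide; origin at its underside

How it is judged:
By the outcome, as a careful person would: the job done as asked, in the order asked, and still so for the second after the job is handed in, while the arm keeps its last pose, push and grip.
It also fails if it takes over 72 s, if anything falls off the work surface, if the arm or the gripper's body presses on something with over 40 N, if the wrist force passes 120 N, or if a joint passes its speed limit or range.

## Robot

A 6-joint arm with a two-finger parallel gripper is mounted at the origin on a cart in front of the work surface, level with it; the furniture and walls round the work are solid. World frame = base frame: x ahead of the robot, y to its left, z up, the work surface at z = 0. Lengths are in mm, angles in degrees, forces in N, time in s.
With the tool pointing down it reaches from about 350 to 850 mm from the base axis. Payload 8.1 kg.
Tool frame: the origin (TCP) lies between the finger pads, 19 mm behind the fingertips; this is the grasp point; z points along the fingers, y is the line along which they close (so a half turn about z gives the same grasp; the last joint's range is limited). The gripper opens to 85 mm and grips with 20 to 120 N. Pads are 22 mm wide; open, the fingers measure 114 mm over their backs; the gripper's body (76 mm by 85 mm) begins 54 mm behind the grasp point. The pads swing forward as they close: fully open they stand 13 mm farther back than shut.
Start: joints at [63.174, 7.471, 85.268, -0, 87.261, -4.893], TCP at [224.091, 556.587, 249.992] pointing down, gripper open.
Joint ranges: [-169.43, 169.43], [-51.17, 129.36], [1.28, 143.12], [-76.62, 256.62], [0, 156.53], [-152.29, 152.29]. Speed limits (degrees/s): [136.94, 136.94, 159.86, 180, 180, 180].

## Interface

Orientations are given as [roll, pitch, yaw] about the fixed x, y, z axes, in that order (R = Rz(yaw) Ry(pitch) Rx(roll)).
In Python, from bench import sense, optics, r gives the robot as it stands.
- The arm moves only by the tool servo_tool, never from a script. Its argument "plan" is a list that holds one entry, the list of rows, each a list of 5 numbers: the shift along the world's x, y, z in m, then the turn about the world's z in degrees, then the finger opening in m, from 0 to 0.0854. A call has 1 to 10 rows; each row shifts and turns the commanded pose from where the row before left it; what a row does not reach is not made up. A row lasts 1/10 s, in which the tool goes at most 50 mm and 8.59 degrees, less where a joint would pass 70% of its speed; a pose out of reach is approached as far as the arm can. A call is refused whole if a number of a shift passes 0.05 or a number of a turn 8.59, either way. A call with a gripper value outside its range is refused whole. The fingers move at their own pace and stop on an object; "force" is the grip in N (left out, the last holds). Time passes only in rows, so rows that do not move let the fingers close. It gives the time, the measured TCP pose, the force, the opening and the grip force at its end, in the units of the state.
- sense(): the state, without advancing time (a new reading comes with each control period).
- optics.snapshot(name): name is "side" or "top" or "wrist"; returns a dict with "frame" (384x512x3 uint8, blue, green, red), "fx", "fy", "cx", "cy" (pixels), "cam_to_world" (4x4, takes a point from camera to world coordinates). Camera axes: x right, y down, z forward; pixel columns grow to the right and rows downward; lengths in mm; the calibration is good to about 2 mm. A picture is of the moment at which its call begins. There is no depth.
- r.hand_in(): hands the job in; it is judged then, once.
The state is a dict: "time": time; "joint_pos": joint angles; "qd": joint speeds; "joint_efforts": joint torques, N m; "tool_pos": TCP position; "tcp_rot": TCP orientation; "ft_force": force on the tool from outside, world axes, zero at the start; "wrist_torque": the same for the moment, N m; "finger_gap": finger opening in mm; "grip_force": force on a finger pad.
Only numpy, scipy, OpenCV 4.12 (cv2) and the standard library are available. Lean on these libraries where they do the work, as an engineer would, in place of code of your own. Each camera call takes 0.05 s, during which the arm holds its last target. There are 200 camera calls.

## Working session

There is one attempt and no reset: what is moved stays moved. The work goes in short steps, Python scripts to look and compute and a tool call to move; the robot and the scene stay as the last step left them, time stands still between calls to the robot, and variables do not carry over. Pictures are saved under pics/ and viewed, at most 10 in all, crops included, and the job is handed in when it is done.

Besides the shell and the picture viewer there is one more tool, called after ">>>" by a JSON object that holds its "op" and its "data". servo_tool: Moves the arm, as the interface text tells. Its arguments: {"type":"object","properties":{"plan":{"type":"array"},"force":{"type":"number"}},"required":["plan"]}

```bash
mkdir -p pics
cat > h.py <<'E'
import numpy as np,cv2,json
from bench import sense,optics,r
def snap(n,f):
    s=optics.snapshot(n);cv2.imwrite(f'pics/{f}.png',s['frame'])
    np.savez(f'pics/{f}.npz',**{k:np.array(v) for k,v in s.items()});return s
def ray(f,u,v,z):
    s=np.load(f'pics/{f}.npz');M=s['cam_to_world']
    d=M[:3,:3]@[(u-s['cx'])/s['fx'],(v-s['cy'])/s['fy'],1];o=M[:3,3]
    return np.round(o+d*(z-o[2])/d[2],1)
def px(f,p):
    s=np.load(f'pics/{f}.npz');q=np.linalg.inv(s['cam_to_world'])@np.r_[p,1]
    return np.round([s['fx']*q[0]/q[2]+s['cx'],s['fy']*q[1]/q[2]+s['cy']],1)
E
python3 - <<'E'
from h import *
a=snap('top','t0')['frame'];b=snap('side','s0')['frame']
cv2.imwrite('pics/both.png',cv2.resize(np.hstack([a,b]),(800,300)))
print(np.load('pics/t0.npz')['cam_to_world'],np.load('pics/s0.npz')['cam_to_world'],np.load('pics/t0.npz')['fx']);print(sense())
E
```

```text
[[-7.61082612e-03 -9.97345981e-01  7.24090468e-02  4.67905074e+02]
 [-9.99820748e-01  6.33432831e-03 -1.78423143e-02 -1.49793019e+01]
 [ 1.73362978e-02 -7.25318621e-02 -9.97215414e-01  1.20356906e+03]
 [ 0.00000000e+00  0.00000000e+00  0.00000000e+00  1.00000000e+00]] [[-9.84060571e-01 -6.45327894e-02  1.65711529e-01  3.76077805e+02]
 [-1.77486648e-01  4.14582146e-01 -8.92535789e-01  1.01851384e+03]
 [-1.11032173e-02 -9.07720862e-01 -4.19427652e-01  5.86752286e+02]
 [ 0.00000000e+00  0.00000000e+00  0.00000000e+00  1.00000000e+00]] 346.42131961629934
{'time': 0.1, 'joint_pos': array([ 6.31735580e+01,  7.51294145e+00,  8.53245660e+01,  2.70445718e-04,
        8.72627988e+01, -4.89338546e+00]), 'qd': array([ 0.06219253, -0.11500388, -0.20505989,  0.13215653, -0.08700632,
        0.0028113 ]), 'joint_efforts': array([ 9.65910222e-04, -5.70954323e+01, -5.01939547e+01, -2.09016493e-04,
        8.04132462e-03,  5.80544133e-05]), 'tool_pos': array([223.87573255, 556.14716079, 249.01216635]), 'tcp_rot': array([-1.79900082e+02, -8.82544477e-03,  1.58066923e+02]), 'ft_force': array([ 0.65731076,  0.09215562, -0.07599965]), 'wrist_torque': array([-0.0249521 ,  0.01102915, -0.04206015]), 'grip_force': 0.0, 'finger_gap': 85.1443641144196}
```

View pics/t0.png

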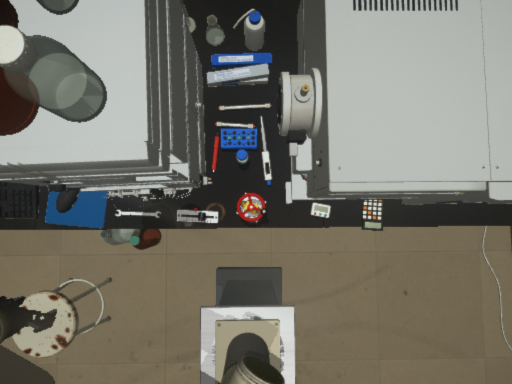

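View pics/s0.png

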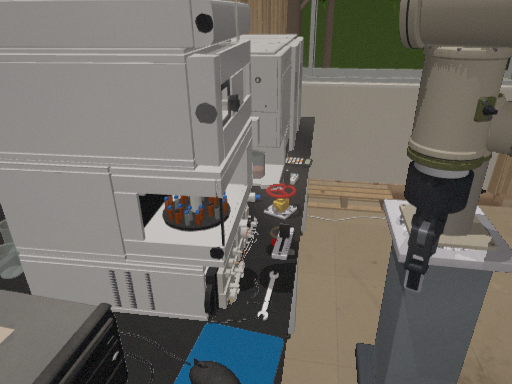

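The top view shows the valve near (251,208), the slide track near (197,216), the spanner near (137,213) and the timer and calculator at the right. I'll enlarge that area.

Run:
```python
from h import *
a=cv2.imread('pics/t0.png')[190:235,165:285]
b=cv2.imread('pics/s0.png')[175:265,250:320]
A=cv2.resize(a,None,fx=6.5,fy=6.5,interpolation=cv2.INTER_CUBIC)
B=cv2.resize(b,None,fx=3.3,fy=3.3,interpolation=cv2.INTER_CUBIC)
c=np.zeros((A.shape[0]+B.shape[0]+5,780,3),np.uint8);c[:A.shape[0],:A.shape[1]]=A;c[A.shape[0]+5:,:B.shape[1]]=B
cv2.imwrite('pics/c0.png',c);print(c.shape)
print(ray('t0',251,208,80),ray('t0',197,216,14))
```

```text
(594, 780, 3)
[482.8 -16.5  80. ] [457.8 167.8  14. ]
```

View pics/c0.png

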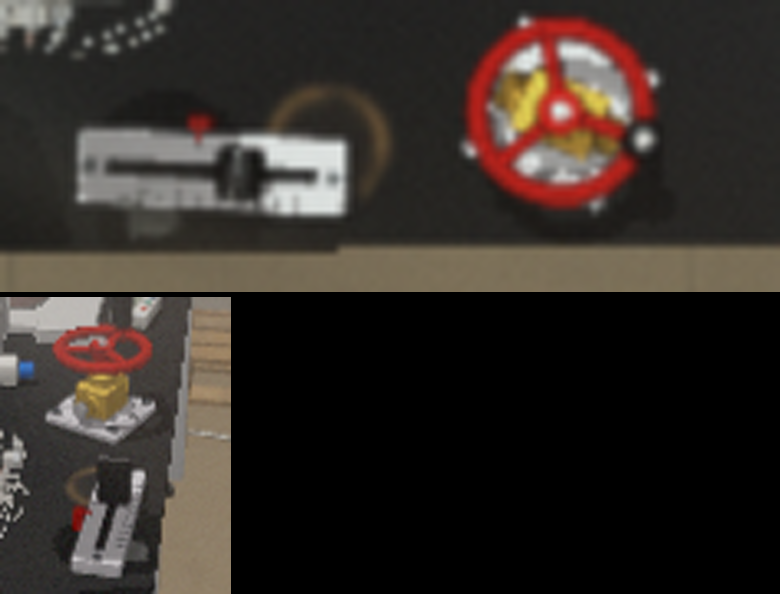

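The crop shows the track from (80,165) to (346,178), the grip top at (241,171), and the red pointer at (198,143). The wheel hub is at (562,111) and the crank top at (645,138).

Run:
```python
from h import *
g=lambda x,y,z:ray('t0',165+(x+.5)/6.5-.5,190+(y+.5)/6.5-.5,z)
for n,p in dict(hub=(562,111,80),rim=(562,113,76),handle=(645,138,128),grip=(241,171,55),tip=(198,143,16),L=(79,165,14),R=(346,178,14),TL=(80,130,14),TR=(348,141,14),BL=(78,202,14),BR=(346,216,14)).items(): print(n,g(*p))
```

```text
hub [487.2 -16.7  80. ]
rim [486.2 -16.7  76. ]
handle [473.2 -56.1 128. ]
grip [458.4 146.2  55. ]
tip [472.9 174.3  16. ]
L [461.9 236.8  14. ]
R [454.  97.  14.]
TL [480.2 236.4  14. ]
TR [473.3  95.9  14. ]
BL [442.5 237.1  14. ]
BR [434.1  96.9  14. ]
```

>>> {"op": "servo_tool", "data": {"plan": [[[0.023,-0.041,-0.01,1.9,0.0854],[0.023,-0.041,-0.01,1.9,0.0854],[0.023,-0.041,-0.01,1.9,0.0854],[0.023,-0.041,-0.01,1.9,0.0854],[0.023,-0.041,-0.01,1.9,0.0854],[0.023,-0.041,-0.01,1.9,0.06],[0.023,-0.041,-0.01,1.9,0.06],[0.023,-0.041,-0.01,1.9,0.06],[0.023,-0.041,-0.01,1.9,0.06],[0.023,-0.041,-0.01,1.9,0.06]]], "force": 30}}

```text
time: 1.1
tool_pos: [454.5, 144.7, 149.5]
tcp_rot: [180.0, -0.0, 177.1]
ft_force: [0.5, -0.4, 0.7]
finger_gap: 59.9
grip_force: 0.0
```

Run:
```python
from h import *
snap('wrist','w1');s=sense();print(s['tool_pos'],s['tcp_rot'],s['finger_gap'])
print(np.load('pics/w1.npz')['cam_to_world'])
print(px('w1',[458.4,146.2,55]),px('w1',[472.9,174.3,16]))
```

```text
[456.55001691 138.77719983 147.85180525] [-1.79766331e+02  3.45144374e-03  1.77102047e+02] 60.25242916668161
[[ 5.01977586e-02  9.47062903e-01  3.17099422e-01  3.72885410e+02]
 [ 9.98739191e-01 -4.74535081e-02 -1.63766041e-02  1.47235298e+02]
 [-4.62194224e-04  3.17521689e-01 -9.48250897e-01  2.74053486e+02]
 [ 0.00000000e+00  0.00000000e+00  0.00000000e+00  1.00000000e+00]]
[258.9 208.3] [286.2 206.3]
```

View pics/w1.png

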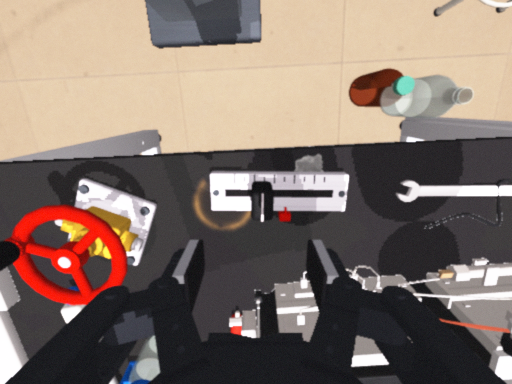

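The wrist view shows the track from (210,190) to (349,190), the grip near (262,195), the red index at (285,214), and the valve wheel hub near (65,262). I'll zoom in for exact positions.

Run:
```python
from h import *
a=cv2.imread('pics/w1.png')[160:235,200:360]
cv2.imwrite('pics/c1.png',cv2.resize(a,None,fx=5,fy=5,interpolation=cv2.INTER_CUBIC))
```

```text
(no output)
```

View pics/c1.png

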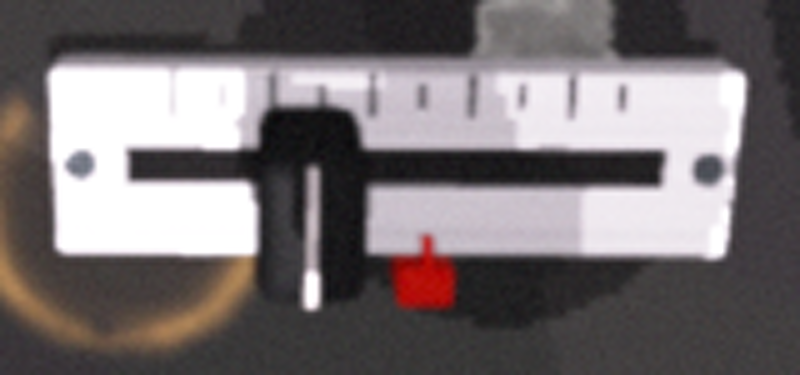

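Run:
```python
from h import *
g=lambda x,y,z:ray('w1',200+(x+.5)/5-.5,160+(y+.5)/5-.5,z)
for n,p in dict(near=(314,165,55),far=(311,305,55),tip=(428,238,16),hL=(80,165,14),hR=(709,170,14),TL=(50,67,14),TR=(744,70,14),BL=(58,253,14),BR=(728,255,14),t1=(173,90,14),t10=(622,98,14)).items(): print(n,g(*p))
print('hub',ray('w1',65,262,82),'handle',ray('w1',8,255,128))
```

```text
near [444.1 149.9  55. ]
far [470.3 148.3  55. ]
tip [473.8 173.3  16. ]
hL [455.  102.6  14. ]
hR [462.6 231.1  14. ]
TL [434.2  98.6  14. ]
TR [441.8 237.   14. ]
BL [474.1  96.1  14. ]
BR [481.5 236.1  14. ]
t1 [440.2 122.8  14. ]
t10 [446.4 212.9  14. ]
hub [487.5 -16.   82. ] handle [453.3 -11.  128. ]
```

>>> {"op": "servo_tool", "data": {"plan": [[[0,0,0,0,0.06],[0,0,0,0,0.06]]]}}

```text
time: 1.35
tool_pos: [453.8, 146.4, 149.7]
tcp_rot: [180.0, -0.1, 177.0]
ft_force: [-0.3, 0.5, 0.2]
finger_gap: 59.9
grip_force: 0.0
```

>>> {"op": "servo_tool", "data": {"plan": [[[0.002,0.001,-0.025,0,0.06],[0.002,0,-0.025,0,0.06],[0,0,-0.025,0,0.06],[0,0,-0.018,0,0.06],[0,0,-0.014,0,0.06],[0,0,0,0,0.06],[0,0,0,0,0.01],[0,0,0,0,0.01],[0,0,0,0,0.01],[0,0,0,0,0.01]]], "force": 30}}

```text
time: 2.35
tool_pos: [459.2, 148.0, 44.5]
tcp_rot: [179.9, 0.1, 177.1]
ft_force: [-1.5, 2.6, 6.3]
finger_gap: 19.4
grip_force: 32.2
```

>>> {"op": "servo_tool", "data": {"plan": [[[0,0.004,0.001,0,0.01],[0.001,0.006,0,0,0.01],[0,0.006,0,0,0.01],[0,0.006,0,0,0.01],[0,0.004,0,0,0.01],[0,0,0,0,0.01],[0,0,0,0,0.01],[0,0,0,0,0.01]]]}}

```text
time: 3.15
tool_pos: [460.6, 174.4, 44.5]
tcp_rot: [179.9, 0.2, 177.1]
ft_force: [7.8, 0.7, -3.9]
finger_gap: 19.6
grip_force: 30.8
```

Run:
```python
from h import *
snap('wrist','w2');s=sense();print(s['tool_pos'],s['tcp_rot'],s['finger_gap'],s['ft_force'])
print(px('w2',[458,175,55]),px('w2',[473,174,16]))
a=cv2.imread('pics/w2.png')
cv2.imwrite('pics/c2.png',cv2.resize(a[170:300,170:330],None,fx=4.5,fy=4.5,interpolation=cv2.INTER_CUBIC))
```

```text
[460.53011798 174.39046323  44.51203063] [179.93232125   0.18044155 177.07092898] 19.526307442996327 [ 8.1456403   1.14924064 -4.39536028]
[259.2 272.9] [257.9 257. ]
```

View pics/c2.png

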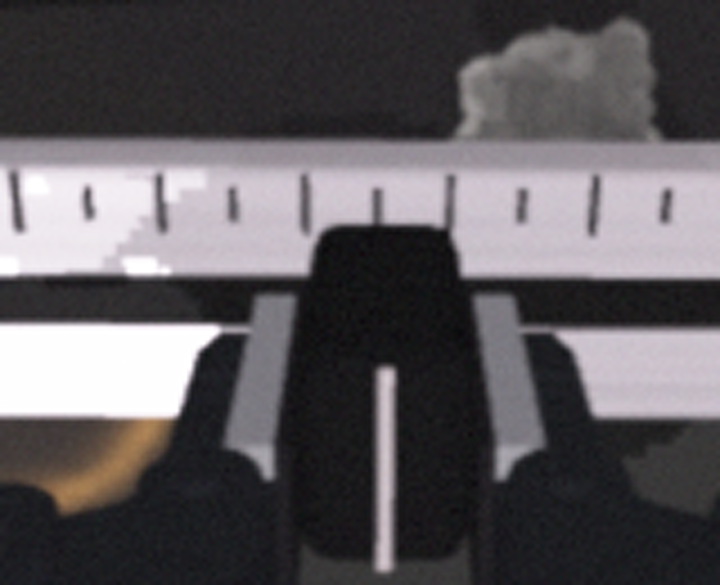

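The white line is at column 386 in the crop and the nearest short tick at 377. The grip hides the index, so I'll compare both against that same tick.

Run:
```python
from h import *
g1=lambda x,y,z:ray('w1',200+(x+.5)/5-.5,160+(y+.5)/5-.5,z)
g2=lambda x,y,z:ray('w2',170+(x+.5)/4.5-.5,170+(y+.5)/4.5-.5,z)
T1=[g1(x,y,14) for x,y in ((173,90),(273,90),(373,95),(422.5,97),(473,97),(572,97),(622,98))]
T2=[g2(x,y,14) for x,y in ((17,200),(160,200),(305,203),(377,205),(450,203),(595,203),(667,205))]
t=np.array([.0553,.9985,0])
print([round(float(p@t),1) for p in T1],[round(float(p@t),1) for p in T2])
print('tip',g1(428,238,16)@t,'line1',g1(314,165,55)@t,g1(311,300,55)@t)
print('line2',g2(386,370,55)@t,g2(385,565,55)@t,'tcp',np.array([460.5,174.4,44.5])@t)
```

```text
[147.0, 167.0, 187.2, 197.1, 207.2, 227.1, 237.3] [146.8, 166.7, 186.9, 196.9, 207.1, 227.3, 237.4]
tip 199.24119000000002 line1 174.23388 174.03537000000003
line2 198.10325 198.10444000000004 tcp 199.60405000000003
```

>>> {"op": "servo_tool", "data": {"plan": [[[-0.001,0.0011,0,0,0.01],[0,0,0,0,0.01],[0,0,0,0,0.01]]]}}

```text
time: 3.5
tool_pos: [460.4, 175.1, 44.6]
tcp_rot: [180.0, 0.3, 177.1]
ft_force: [13.1, -1.0, -8.9]
finger_gap: 19.6
grip_force: 30.1
```

Run:
```python
from h import *
snap('wrist','w3');s=sense();print(s['tool_pos'],s['ft_force'])
# subpixel white line column in w2, w3 for rows ~255-290
for f in('w2','w3'):
    a=cv2.imread(f'pics/{f}.png').astype(float).sum(2)
    for v in (262,275,285):
        w=a[v,248:264]-a[v,248:264].min();w[w<150]=0
        u=248+(w*np.arange(16)).sum()/w.sum();print(f,v,round(u,2),ray(f,u,v,55)@np.array([.0553,.9985,0]))
```

```text
[460.41706023 175.07346678  44.54768954] [12.92894361 -0.27954876 -9.3594188 ]
w2 262 255.13 198.01906
w2 275 255.14 198.02888000000002
w2 285 255.02 197.96128000000002
w3 262 255.13 198.61263000000002
w3 275 254.97 198.62798
w3 285 254.92 198.55485
```

>>> {"op": "servo_tool", "data": {"plan": [[[0.002,0.0008,0.001,0,0.01],[0,0,0,0,0.01],[0,0,0,0,0.01]]]}}

```text
time: 3.85
tool_pos: [460.6, 175.6, 44.6]
tcp_rot: [-180.0, 0.1, 177.1]
ft_force: [7.5, -1.8, -8.2]
finger_gap: 19.5
grip_force: 30.2
```

Run:
```python
from h import *
snap('wrist','w4');s=sense();print(s['tool_pos'],s['ft_force'])
for f in('w4',):
    a=cv2.imread(f'pics/{f}.png').astype(float).sum(2)
    for v in (262,275,285):
        w=a[v,248:264]-a[v,248:264].min();w[w<150]=0
        u=248+(w*np.arange(16)).sum()/w.sum();print(f,v,round(u,2),ray(f,u,v,55)@np.array([.0553,.9985,0]))
```

```text
[460.62406048 175.55765001  44.5574485 ] [ 7.76632665 -2.52792305 -9.0286318 ]
w4 262 255.03 199.12294000000003
w4 275 254.91 199.03844000000004
w4 285 254.93 199.06516
```

>>> {"op": "servo_tool", "data": {"plan": [[[0,0,0,0,0.05],[0,0,0,0,0.05],[0,0,0,0,0.05],[0,0,0.02,0,0.05],[0,0,0.04,0,0.05],[0,0,0.04,0,0.05],[0,0,0.02,0,0.05],[0,0,0,0,0.05],[0,0,0,0,0.05]]]}}

```text
time: 4.8
tool_pos: [460.2, 175.7, 165.2]
tcp_rot: [180.0, 0.0, 177.1]
ft_force: [0.2, 0.0, -0.6]
finger_gap: 50.0
grip_force: 0.0
```

Run:
```python
from h import *
snap('wrist','w5');s=sense();print(s['tool_pos'])
a=cv2.imread('pics/w5.png')
c0,r0=px('w5',[462,174,30]).astype(int)-[50,35];print(c0,r0)
cv2.imwrite('pics/c5.png',cv2.resize(a[r0:r0+70,c0:c0+100],None,fx=8,fy=8,interpolation=cv2.INTER_CUBIC))
```

```text
[459.44594706 175.4373086  164.00360276]
205 156
```

View pics/c5.png

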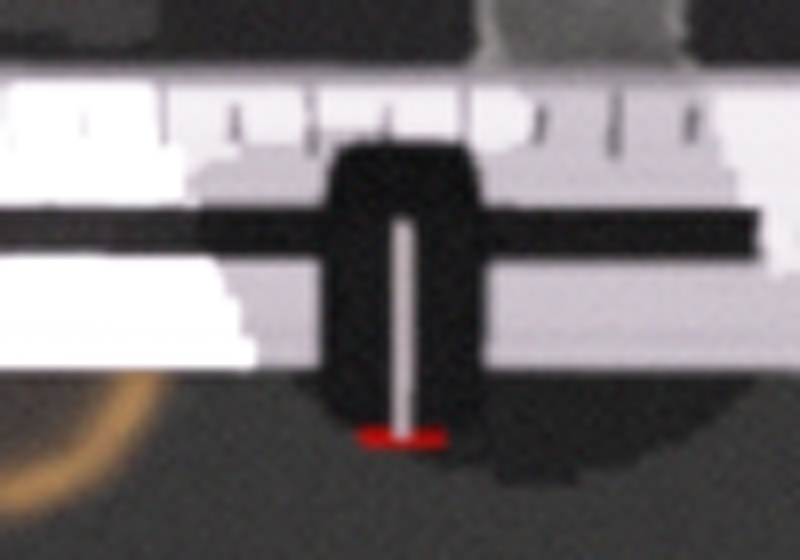

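The red clip spans columns 358–448 (centre 403) and the white line is at 402, so the slide is on its mark to about 0.1 mm. Next is the crank.

>>> {"op": "servo_tool", "data": {"plan": [[[0.002,-0.03,0.005,0,0.05],[0.002,-0.04,0.005,0,0.05],[0.002,-0.045,0,0,0.05],[0.002,-0.045,0,0,0.05],[0.002,-0.04,0,0,0.05],[0.003,-0.0316,0,0,0.05],[0,0,0,0,0.05],[0,0,0,0,0.05],[0,0,0,0,0.05]]], "force": 30}}

```text
time: 5.75
tool_pos: [472.4, -55.2, 173.8]
tcp_rot: [180.0, -0.1, 177.1]
ft_force: [0.2, 1.0, 0.1]
finger_gap: 49.6
grip_force: 0.0
```

Run:
```python
from h import *
snap('wrist','w6');s=sense();print(s['tool_pos'],s['joint_pos'])
a=cv2.imread('pics/w6.png');cv2.imwrite('pics/c6.png',cv2.resize(a,(800,600)))
print(px('w6',[473,-56,128]),px('w6',[487.3,-16.4,82]))
```

```text
[472.59530565 -55.00408432 174.1231153 ] [-1.28292207e+01 -9.21203561e+00  1.09797994e+02  1.79850076e-02
  7.95075991e+01 -9.99653106e+01]
[256.3 229.3] [301.8 219.1]
```

View pics/c6.png

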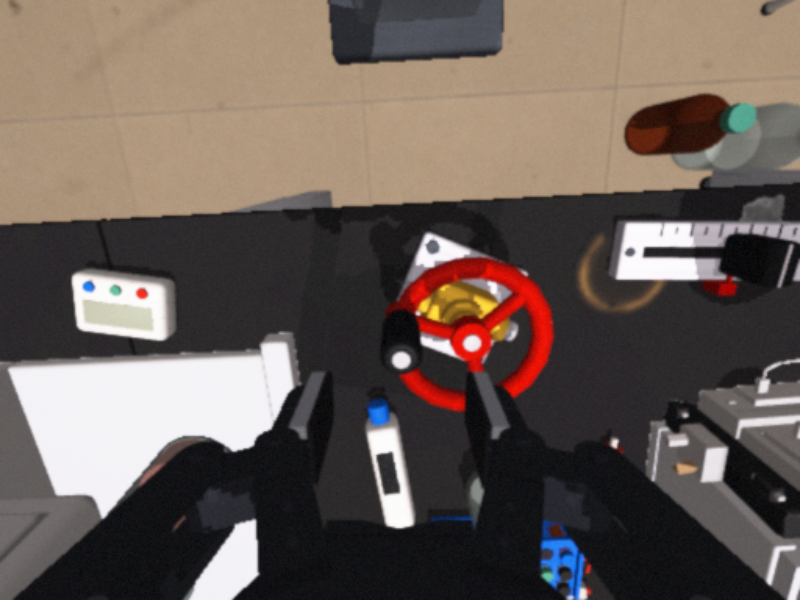

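The crank top is at (401,358) in the enlarged view, which is (256.6,229.1) and matches the prediction. The hub matches too, so I'll descend and grip.

>>> {"op": "servo_tool", "data": {"plan": [[[0.0005,-0.0005,-0.02,0,0.05],[0,0,-0.02,0,0.05],[0,0,-0.017,0,0.05],[0,0,-0.01,0,0.05],[0,0,0,0,0.05],[0,0,0,0,0.01],[0,0,0,0,0.01],[0,0,0,0,0.01],[0,0,0,0,0.01],[0,0,0,0,0.01]]], "force": 40}}

```text
time: 6.8
tool_pos: [474.9, -55.4, 109.5]
tcp_rot: [179.9, 0.2, 177.1]
ft_force: [1.7, 7.1, 1.4]
finger_gap: 18.9
grip_force: 39.3
```

Run:
```python
import numpy as np
for a in range(-108,-468,-10):
    m=np.radians(a-5);print(a,np.round(7.321*np.array([np.sin(m),-np.cos(m)])/1000,4).tolist())
```

```text
-108 [-0.0067, 0.0029]
-118 [-0.0061, 0.004]
-128 [-0.0054, 0.005]
-138 [-0.0044, 0.0058]
-148 [-0.0033, 0.0065]
-158 [-0.0021, 0.007]
-168 [-0.0009, 0.0073]
-178 [0.0004, 0.0073]
-188 [0.0016, 0.0071]
-198 [0.0029, 0.0067]
-208 [0.004, 0.0061]
-218 [0.005, 0.0054]
-228 [0.0058, 0.0044]
-238 [0.0065, 0.0033]
-248 [0.007, 0.0021]
-258 [0.0073, 0.0009]
-268 [0.0073, -0.0004]
-278 [0.0071, -0.0016]
-288 [0.0067, -0.0029]
-298 [0.0061, -0.004]
-308 [0.0054, -0.005]
-318 [0.0044, -0.0058]
-328 [0.0033, -0.0065]
-338 [0.0021, -0.007]
-348 [0.0009, -0.0073]
-358 [-0.0004, -0.0073]
-368 [-0.0016, -0.0071]
-378 [-0.0029, -0.0067]
-388 [-0.004, -0.0061]
-398 [-0.005, -0.0054]
-408 [-0.0058, -0.0044]
-418 [-0.0065, -0.0033]
-428 [-0.007, -0.0021]
-438 [-0.0073, -0.0009]
-448 [-0.0073, 0.0004]
-458 [-0.0071, 0.0016]
```

>>> {"op": "servo_tool", "data": {"plan": [[[-0.0067,0.0029,0,0,0.01],[-0.0061,0.004,0,0,0.01],[-0.0054,0.005,0,0,0.01]]]}}

```text
time: 7.1
tool_pos: [456.8, -44.6, 109.5]
tcp_rot: [-180.0, 0.2, 177.1]
ft_force: [4.3, 2.7, -0.3]
finger_gap: 19.0
grip_force: 40.0
```

>>> {"op": "servo_tool", "data": {"plan": [[[-0.0044,0.0058,0,0,0.01],[-0.0033,0.0065,0,0,0.01],[-0.0021,0.007,0,0,0.01]]]}}

```text
time: 7.4
tool_pos: [446.0, -25.7, 109.4]
tcp_rot: [-179.9, 0.1, 177.1]
ft_force: [-0.1, -2.5, 7.4]
finger_gap: 18.7
grip_force: 40.9
```

>>> {"op": "servo_tool", "data": {"plan": [[[-0.0009,0.0073,0,0,0.01],[0.0004,0.0073,0,0,0.01],[0.0016,0.0071,0,0,0.01]]]}}

```text
time: 7.7
tool_pos: [446.3, -3.7, 109.3]
tcp_rot: [-179.9, -0.0, 177.1]
ft_force: [-5.3, -1.4, 12.7]
finger_gap: 18.7
grip_force: 41.5
```

>>> {"op": "servo_tool", "data": {"plan": [[[0.0029,0.0067,0.001,0,0.01],[0.004,0.0061,0,0,0.01],[0.005,0.0054,0,0,0.01]]]}}

```text
time: 8.0
tool_pos: [457.7, 15.4, 109.4]
tcp_rot: [180.0, -0.1, 177.1]
ft_force: [-5.4, 2.1, 9.4]
finger_gap: 18.6
grip_force: 41.0
```

>>> {"op": "servo_tool", "data": {"plan": [[[0.0058,0.0044,0.001,0,0.01],[0.0065,0.0033,0,0,0.01],[0.007,0.0021,0,0,0.01]]]}}

```text
time: 8.3
tool_pos: [476.9, 25.8, 109.5]
tcp_rot: [179.9, -0.2, 177.1]
ft_force: [-2.8, 5.3, 2.9]
finger_gap: 19.0
grip_force: 40.4
```

>>> {"op": "servo_tool", "data": {"plan": [[[0.0073,0.0009,0,0,0.01],[0.0073,-0.0004,0,0,0.01],[0.0071,-0.0016,0,0,0.01]]]}}

```text
time: 8.6
tool_pos: [499.3, 25.0, 109.5]
tcp_rot: [179.9, -0.1, 177.1]
ft_force: [-0.5, 6.7, 1.0]
finger_gap: 19.1
grip_force: 40.1
```

>>> {"op": "servo_tool", "data": {"plan": [[[0.0067,-0.0029,0,0,0.01],[0.0061,-0.004,0,0,0.01],[0.0054,-0.005,0,0,0.01]]]}}

```text
time: 8.9
tool_pos: [518.2, 12.7, 109.6]
tcp_rot: [179.9, 0.0, 177.1]
ft_force: [2.2, 5.6, -1.7]
finger_gap: 19.0
grip_force: 39.9
```

>>> {"op": "servo_tool", "data": {"plan": [[[0.0044,-0.0058,0,0,0.01],[0.0033,-0.0065,0,0,0.01],[0.0021,-0.007,0,0,0.01]]]}}

```text
time: 9.2
tool_pos: [527.9, -7.4, 109.5]
tcp_rot: [180.0, 0.0, 177.1]
ft_force: [1.3, 2.8, -0.6]
finger_gap: 18.8
grip_force: 39.8
```

>>> {"op": "servo_tool", "data": {"plan": [[[0.0009,-0.0073,0,0,0.01],[-0.0004,-0.0073,0,0,0.01],[-0.0016,-0.0071,0,0,0.01]]]}}

```text
time: 9.5
tool_pos: [525.8, -30.2, 109.5]
tcp_rot: [180.0, -0.1, 177.1]
ft_force: [-1.7, 2.7, -2.0]
finger_gap: 19.2
grip_force: 39.9
```

>>> {"op": "servo_tool", "data": {"plan": [[[-0.0029,-0.0067,0,0,0.01],[-0.004,-0.0061,0,0,0.01],[-0.005,-0.0054,0,0,0.01]]]}}

```text
time: 9.8
tool_pos: [516.0, -35.1, 109.7]
tcp_rot: [178.6, 0.1, 177.2]
ft_force: [10.7, 87.8, 1.3]
finger_gap: 18.5
grip_force: 47.5
```

>>> {"op": "servo_tool", "data": {"plan": [[[0.005,0.0054,0,0,0.01],[0.004,0.0061,0,0,0.01],[0,0,0,0,0.01],[0,0,0,0,0.01]]]}}

```text
time: 10.2
tool_pos: [516.8, -32.6, 109.0]
tcp_rot: [179.7, -0.9, 177.2]
ft_force: [-35.8, 21.4, 26.4]
finger_gap: 19.0
grip_force: 43.6
```

>>> {"op": "servo_tool", "data": {"plan": [[[0,0,0,0,0.045],[0,0,0,0,0.045],[0,0,0,0,0.045],[0,0,0,0,0.045]]]}}

```text
time: 10.6
tool_pos: [523.8, -37.0, 110.2]
tcp_rot: [-180.0, 0.0, 177.0]
ft_force: [0.5, 0.4, 1.0]
finger_gap: 45.2
grip_force: 0.0
```

Run:
```python
from h import *
snap('wrist','w7');s=sense();print(s['tool_pos'],s['tcp_rot'])
a=cv2.imread('pics/w7.png')
cv2.imwrite('pics/c7.png',cv2.resize(a[180:330,150:350],None,fx=4,fy=4,interpolation=cv2.INTER_CUBIC))
```

```text
[523.72362174 -36.91816957 110.14459458] [-1.79982418e+02  1.99634324e-02  1.77034855e+02]
```

View pics/c7.png

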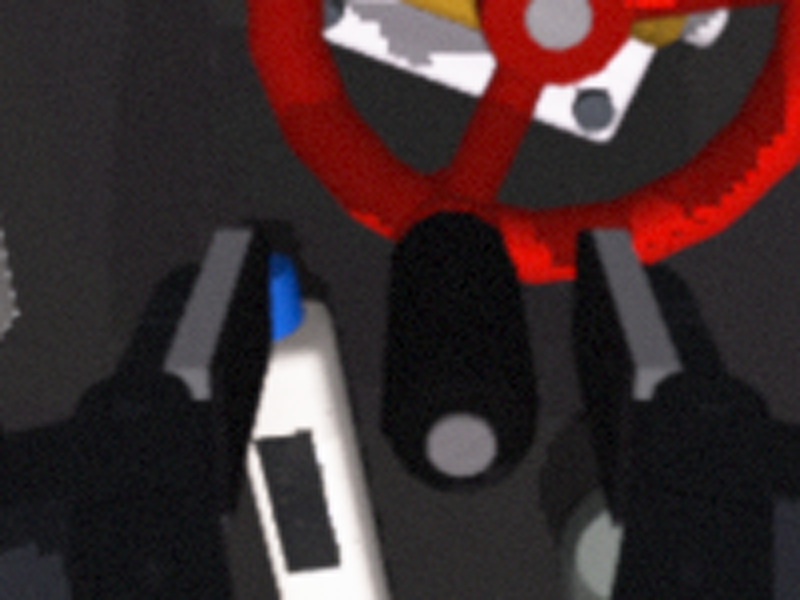

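The handle's top pin is at (461,446), slightly towards the left finger, and the hub is at (557,18) in the crop.

Run:
```python
from h import *
g=lambda x,y,z:ray('w7',150+(x+.5)/4-.5,180+(y+.5)/4-.5,z)
h=g(461,446,128);c=g(557,18,82);print(h,c,np.degrees(np.arctan2(h[1]-c[1],h[0]-c[0])),np.hypot(*(h-c)[:2]))
# handle base centre at rim top for check
P=np.array([(456.8,-44.6),(446,-25.7),(446.3,-3.7),(457.7,15.4),(476.9,25.8),(499.3,25.0),(518.2,12.7),(527.9,-7.4),(525.8,-30.2)])
A=np.c_[2*P,np.ones(9)];s=np.linalg.lstsq(A,(P**2).sum(1),rcond=None)[0];print(s[:2],np.sqrt(s[2]+s[:2]@s[:2]))
```

```text
[526.5 -34.1 128. ] [487.4 -16.6  82. ] -24.111873223581235 42.83760030627301
[486.64734924 -15.04421297] 41.9875694001626
```

>>> {"op": "servo_tool", "data": {"plan": [[[0.0015,0.0035,-0.001,0,0.045],[0,0,0,0,0.045],[0,0,0,0,0.01],[0,0,0,0,0.01],[0,0,0,0,0.01],[0,0,0,0,0.01],[0,0,0,0,0.01]]], "force": 40}}

```text
time: 11.35
tool_pos: [525.1, -32.5, 109.1]
tcp_rot: [180.0, 0.0, 177.1]
ft_force: [-0.2, 4.0, 3.1]
finger_gap: 18.8
grip_force: 39.2
```

>>> {"op": "servo_tool", "data": {"plan": [[[-0.0008,-0.0018,0,0,0.01],[-0.0008,-0.0018,0,0,0.01],[0,0,0,0,0.01],[0,0,0,0,0.01]]]}}

```text
time: 11.75
tool_pos: [524.9, -33.1, 109.2]
tcp_rot: [179.7, 0.2, 177.1]
ft_force: [8.0, 20.0, -2.6]
finger_gap: 18.7
grip_force: 39.4
```

Run:
```python
import numpy as np
p=np.array([42*np.array([np.cos(t),np.sin(t)]) for t in np.radians(-24.5+20*np.arange(19))])
print(np.diff(np.round(p/1000,4),axis=0).round(4).tolist())
```

```text
[[0.0037, 0.0141], [-0.0014, 0.0145], [-0.0063, 0.0132], [-0.0104, 0.0102], [-0.0133, 0.0061], [-0.0145, 0.0011], [-0.0141, -0.0039], [-0.0119, -0.0085], [-0.0082, -0.012], [-0.0037, -0.0141], [0.0014, -0.0145], [0.0063, -0.0132], [0.0104, -0.0102], [0.0133, -0.0061], [0.0145, -0.0011], [0.0141, 0.0039], [0.0119, 0.0085], [0.0082, 0.012]]
```

>>> {"op": "servo_tool", "data": {"plan": [[[0.0016,0.0036,0,0,0.01],[0.0037,0.0141,0,0,0.01],[-0.0014,0.0145,0,0,0.01],[-0.0063,0.0132,0,0,0.01],[-0.0104,0.0102,0,0,0.01],[-0.0133,0.0061,0,0,0.01],[-0.0145,0.0011,0,0,0.01],[-0.0141,-0.0039,0,0,0.01],[-0.0119,-0.0085,0,0,0.01],[-0.0082,-0.012,0,0,0.01]]]}}

```text
time: 12.75
tool_pos: [448.5, 2.7, 109.2]
tcp_rot: [180.0, 0.2, 177.1]
ft_force: [13.5, -1.9, -6.3]
finger_gap: 18.8
grip_force: 39.6
```

>>> {"op": "servo_tool", "data": {"plan": [[[-0.0037,-0.0141,0,0,0.01],[0.0014,-0.0145,0,0,0.01],[0.0063,-0.0132,0,0,0.01],[0.0104,-0.0102,0,0,0.01],[0.0133,-0.0061,0,0,0.01],[0.0145,-0.0011,0,0,0.01],[0.0141,0.0039,0,0,0.01],[0.0119,0.0085,0,0,0.01],[0.0082,0.012,0,0,0.01]]]}}

```text
time: 13.65
tool_pos: [525.1, -32.8, 109.1]
tcp_rot: [-180.0, -0.0, 177.0]
ft_force: [-6.0, -1.1, 5.4]
finger_gap: 18.7
grip_force: 41.4
```

One turn is done and the tool has come back to the same spot. Now the second turn.

>>> {"op": "servo_tool", "data": {"plan": [[[0.0037,0.0141,0,0,0.01],[-0.0014,0.0145,0,0,0.01],[-0.0063,0.0132,0,0,0.01],[-0.0104,0.0102,0,0,0.01],[-0.0133,0.0061,0,0,0.01],[-0.0145,0.0011,0,0,0.01],[-0.0141,-0.0039,0,0,0.01],[-0.0119,-0.0085,0,0,0.01],[-0.0082,-0.012,0,0,0.01]]]}}

```text
time: 14.55
tool_pos: [448.4, 2.6, 109.2]
tcp_rot: [180.0, 0.2, 177.1]
ft_force: [14.6, -3.4, -6.7]
finger_gap: 18.6
grip_force: 40.0
```

>>> {"op": "servo_tool", "data": {"plan": [[[-0.0037,-0.0141,0,0,0.01],[0.0014,-0.0145,0,0,0.01],[0.0063,-0.0132,0,0,0.01],[0.0104,-0.0102,0,0,0.01],[0.0133,-0.0061,0,0,0.01],[0.0145,-0.0011,0,0,0.01],[0.0141,0.0039,0,0,0.01],[0.0119,0.0085,0,0,0.01],[0.0082,0.012,0,0,0.01]]]}}

```text
time: 15.45
tool_pos: [525.0, -32.8, 109.0]
tcp_rot: [-180.0, -0.0, 177.0]
ft_force: [-4.0, -1.3, 5.9]
finger_gap: 18.6
grip_force: 41.7
```

>>> {"op": "servo_tool", "data": {"plan": [[[0,0,0,0,0.01],[0,0,0,0,0.01],[0,0,0,0,0.01]]]}}

```text
time: 15.75
tool_pos: [524.9, -32.8, 109.1]
tcp_rot: [180.0, 0.0, 177.1]
ft_force: [2.8, 0.3, 2.6]
finger_gap: 18.8
grip_force: 41.2
```

Run:
```python
from h import *
snap('wrist','w8');s=sense();print(s['tool_pos'],s['qd'].round(2),s['ft_force'])
# handle pin in w8 vs w7: compare patches
a=cv2.imread('pics/w7.png');b=cv2.imread('pics/w8.png')
P=a[275:308,248:283];m=cv2.matchTemplate(b,P,cv2.TM_CCOEFF_NORMED);_,v,_,l=cv2.minMaxLoc(m);print(v,l)
cv2.imwrite('pics/c8.png',cv2.resize(b[180:330,150:350],None,fx=4,fy=4,interpolation=cv2.INTER_CUBIC))
```

```text
[524.84935025 -32.92086682 109.07736834] [-0.19  0.13  0.03 -0.11  0.16  0.09] [1.96454072 0.20467005 2.0873084 ]
0.9858791828155518 (238, 275)
```

View pics/c8.png

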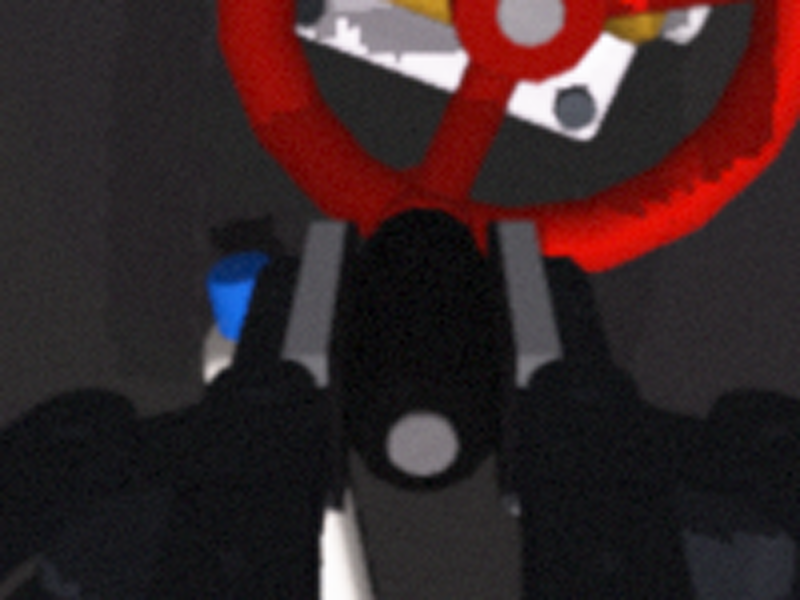

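The handle pin is at (422,445), held between both fingers, with the hub at (530,15). The spoke stands as it did at the stop. TCP (524.9, -32.9) matches the stop position, so I'll check the angle and hand in.

Run:
```python
from h import *
g=lambda x,y,z:ray('w8',150+(x+.5)/4-.5,180+(y+.5)/4-.5,z)
h=g(422,445,128);c=g(530,15,82);a=np.degrees(np.arctan2(h[1]-c[1],h[0]-c[0]));print(h,c,a)
if abs(a+24.1)<3: print(r.hand_in())
```

```text
[526.4 -34.5 128. ] [487.6 -16.5  82. ] -24.887411710924543
the job is handed in; nothing more can be done
None
```

The job is handed in: the slide's white line is within about 0.1 mm of the red index, and the valve was closed to its stop, then opened two full turns (within about 1° by camera), with the crank handle still gripped; on first meeting the stop the wrist force peaked at about 88 N and the handle slipped in the fingers, so I let go and gripped it again there before opening.

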